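# Clear the slide-mounting things into their fitted holders

## Task

Mounting is finished: put the dropper bottle, the small vial, the dust blower and the box of cover glasses away, each into the grey bench holder made to fit it, so that it stands upright (the box flat, lid up) right down on the holder's floor. Leave the petri dish, the roll of tape and everything else where they are.

Things in the scene. Friction and masses are not known exactly. Their poses are not given: they have to be found in the camera images.
- dropper: Amber glass dropper bottle, loose, standing upright: body 35 mm across and 60 mm tall, then a black cap and rubber bulb (22 mm across at the cap, narrower towards the tip) up to 104 mm; 75 g, give or take a third. Origin: centre of its underside, z up. Grip it by the cap, 65 to 90 mm above the origin.
- vial: Small glass sample vial with pink contents and white screw cap, loose, standing upright: 17 mm across (cap 18 mm), 58 mm tall; about 16 g. Origin: centre of its underside, z up. Grip it in its upper half so that the fingers stay above the rim of the holder.
- dust_blower: Dark red rubber dust blower, loose, standing upright on the flat of its bulb: bulb 51 mm across and 60 mm tall, on top a black nozzle (10 mm across) from 58 to 96 mm; 55 g, give or take a third. Origin: centre of its underside, z up. Can be lifted by the nozzle.
- cover_box: Closed plastic box of cover glasses (white with a blue lid), loose, lying flat: 34 x 64 x 18 mm (x, y, z), lid fixed. Origin: centre of its underside; y along its length. Grip it across the 34 mm.
- vial_holder: Grey moulded round holder for the vial, fixed for the run: round pocket 26 mm across, mouth flaring to 40 mm over its top 12 mm, on a 62 mm foot. Origin: centre of its underside on the worktop, z up; pocket floor 4 mm and rim 30 mm above the origin.
- dropper_holder: Grey moulded round holder for the dropper bottle, fixed for the run: round pocket 44 mm across, mouth flaring to 58 mm over its top 12 mm, on a 80 mm foot. Origin: centre of its underside on the worktop, z up; pocket floor 4 mm and rim 40 mm above the origin.
- blower_holder: Grey moulded round holder for the dust blower's bulb, fixed for the run: round pocket 60 mm across, mouth flaring to 74 mm over its top 12 mm, on a 96 mm foot. Origin: centre of its underside on the worktop, z up; pocket floor 4 mm and rim 32 mm above the origin.
- box_holder: Grey moulded rectangular tray for the cover-glass box, fixed for the run: pocket 43 x 73 mm (x, y), rim flaring outward by 5 mm, its top 18 mm above the origin; the middle 38 mm of each long side is open down to the floor, for the fingers. Foot 73 x 103 mm. Origin: centre of its underside on the worktop, y along its length, z up; pocket floor 4 mm above the origin.
- dish: Bystander: covered clear petri dish with a cream filling, 62 mm across, 15 mm high, loose, to the right of the work. Origin: centre of its underside. Stays where it is.
- label_tape: Bystander: light blue roll of writing tape, 60 mm across, 19 mm high, loose, lying flat to the left of the work. Origin: centre of its underside. Stays where it is.
There are look-alikes about, which are no part of the job. What is shaped like the dust_blower but turquoise or yellow is not meant.

How it is judged (in metres and radians):
At the end, for the whole second after the job is handed in: Vial, dropper bottle, dust blower and cover-glass box each sit in their own holder: within 10 mm of its centre, less than 4 mm off its floor, tilted less than 0.2 rad (the box lid up, and turned less than 0.25 rad from the tray's length, either way round), at rest and released (horizontal distance between vial and vial_holder below 0.01 m and z of vial in the frame of vial_holder between 0 and 0.008 m and angle between each of vial, dropper, dust_blower, cover_box's own z axis and vertical below 0.2 rad and linear speed of each of vial, dropper, dust_blower, cover_box below 0.02 m/s and horizontal distance between dropper and dropper_holder below 0.01 m and z of dropper in the frame of dropper_holder between 0 and 0.008 m and horizontal distance between dust_blower and blower_holder below 0.01 m and z of dust_blower in the frame of blower_holder between 0 and 0.008 m and horizontal distance between cover_box and box_holder below 0.01 m and z of cover_box in the frame of box_holder between 0 and 0.008 m and angle between the y axis of cover_box and the y axis of box_holder, either way round below 0.25 rad); the robot touches nothing.
It fails at once if the petri dish was pushed more than 25 mm (distance of dish from where it was at the start of the episode above 0.025 m).
It fails at once if the roll of tape was pushed more than 25 mm (distance of label_tape from where it was at the start of the episode above 0.025 m).
It also fails if it takes over 112 s, if anything falls off the work surface, if the arm or the gripper's body presses on something with over 40 N, if the wrist force passes 120 N, or if a joint passes its speed limit or range.

## Robot

A 6-joint arm with a two-finger parallel gripper is mounted at the origin on a cart in front of the work surface, level with it; the furniture and walls round the work are solid. World frame = base frame: x ahead of the robot, y to its left, z up, the work surface at z = 0. Lengths are in m, angles in degrees, forces in N, time in s.
With the tool pointing down it reaches from about 0.3 to 0.75 m from the base axis. Payload 8.5 kg.
Tool frame: the origin (TCP) lies midway between the tips of the shut fingers; the grasp point (between the pads) lies 19 mm behind it; z points along the fingers, y is the line along which they close (so a half turn about z gives the same grasp; the last joint's range is limited). The gripper opens to 85 mm and grips with 20 to 120 N. Pads are 22 mm wide; open, the fingers measure 114 mm over their backs; the gripper's body (76 mm by 85 mm) begins 54 mm behind the grasp point. The pads swing forward as they close: fully open they stand 13 mm farther back than shut.
Start: joints at [57.049, 21.807, 74.336, -0, 83.858, -12.336], TCP at [0.194, 0.515, 0.231] pointing down, gripper open.
Joint ranges: [-178.18, 178.18], [-50.72, 133.34], [12.68, 142.11], [-81.47, 261.47], [9.98, 163.14], [-165.26, 165.26]. Speed limits (degrees/s): [136.94, 136.94, 180, 180, 180, 180].

## Interface

Orientations are given as a 3x3 rotation matrix whose columns are the frame's x, y, z axes.
In Python, from rig import env, viewer, recognise, pinpoint gives the robot as it stands.
- The arm moves only by the tool move_arm, never from a script. Its argument "plan" is text: rows parted by semicolons, each of 7 numbers parted by spaces: the shift along the tool's x, y, z in m, then the turn, a rotation vector about the tool's x, y, z in rad, then the finger opening in m, from 0 to 0.0854. A call has 1 to 12 rows; each row shifts and turns the commanded pose from where the row before left it, along the tool's axes as they then stand; what a row does not reach is not made up. A row lasts 1/8 s, in which the tool goes at most 62.5 mm and 10.7 degrees, less where a joint would pass 70% of its speed; a pose out of reach is approached as far as the arm can. A call is refused whole if a number of a shift passes 0.0625 or a number of a turn 0.188, either way. A call with a gripper value outside its range is refused whole. The fingers move at their own pace and stop on an object; "grip_force" is the grip in N (left out, the last holds). Time passes only in rows, so rows that do not move let the fingers close. It gives the time, the measured TCP pose, the force, the opening and the grip force at its end, in the units of the state.
- env.observe(): the state, without advancing time (a new reading comes with each control period).
- viewer.get_image(name): name is "side" or "top"; returns (picture, depth): 420x560x3 uint8, red, green, blue; 420x560 float32, m along the optical axis (not along the pixel's ray), 0 where there is no reading.
- viewer.calibration(name): a dict with "fx", "fy", "cx", "cy" (pixels), "R" (3x3) and "t" (3): a world point X has camera coordinates R X + t. Camera axes: x right, y down, z forward; pixel columns grow to the right and rows downward; lengths in m; the calibration is good to about 2 mm. A picture is of the moment at which its call begins. calibration takes no time and is no camera call.
- env.close_job(): hands the job in; it is judged then, once.
Trained networks look in the newest picture that a camera, given by its name, has taken for a name from the list of things; names that differ only in an ending like _2 or _b are one class to them, and where a whole thing is asked for, a point or a joint stands for the part that bears it (a point fixed in the world has none). Each returns a list of dicts, best first, with "conf" (0 to 1); they miss things now and then, are a little off and sometimes report something else, mostly with a low value. They report only what shows in the picture. A call takes as long as a camera call. They do not tell look-alikes from the thing itself.
- recognise(camera, name): "extent" ([centre column, centre row, width, height] in pixels, round what is visible of it).
- pinpoint(camera, name): "pixel" ([column, row] in pixels: a listed point, or the origin of a listed thing).
The state is a dict: "time_s": time; "q": joint angles; "qvel": joint speeds; "joint_efforts": joint torques, N m; "position": TCP position; "tool_rot": TCP orientation; "ft_force": force on the tool from outside, world axes, zero at the start; "wrist_torque": the same for the moment, N m; "grip_width": finger opening in m; "gripper_force": force on a finger pad.
Only numpy, scipy, OpenCV 4.12 (cv2) and the standard library are available. Lean on these libraries where they do the work, as an engineer would, in place of code of your own. Each camera call takes 0.05 s, during which the arm holds its last target. There are 200 camera calls.

## Working session

There is one attempt and no reset: what is moved stays moved. The work goes in short steps, Python scripts to look and compute and a tool call to move; the robot and the scene stay as the last step left them, time stands still between calls to the robot, and variables do not carry over. Pictures are saved under pics/ and viewed, at most 14 in all, crops included, and the job is handed in when it is done.

Besides the shell and the picture viewer there is one more tool, called after "Request:" as name(argument=value, ...) on one line, values as JSON. move_arm: Moves the arm, as the interface text tells. Its arguments: {"type":"object","properties":{"plan":{"type":"string"},"grip_force":{"type":"number"}},"required":["plan"]}

```bash
mkdir -p pics; cat > h.py <<'E'
import numpy as np, cv2
from rig import env, viewer, recognise, pinpoint
def ray(cam,px):
    c=viewer.calibration(cam);R=np.array(c['R']);t=np.array(c['t'])
    d=R.T@np.array([(px[0]-c['cx'])/c['fx'],(px[1]-c['cy'])/c['fy'],1.]);return -R.T@t,d
def atz(cam,px,z):
    o,d=ray(cam,px);return o+d*(z-o[2])/d[2]
def cloud(cam,depth):
    c=viewer.calibration(cam);R=np.array(c['R']);t=np.array(c['t'])
    v,u=np.mgrid[:depth.shape[0],:depth.shape[1]]
    P=np.stack([(u-c['cx'])/c['fx']*depth,(v-c['cy'])/c['fy']*depth,depth],-1)
    return (P-t)@R
E
python3 - <<'E'
from h import *
for n in ("side","top"):
    im,d=viewer.get_image(n); cv2.imwrite(f"pics/{n}0.png",im[...,::-1]); np.save(f"{n}0.npy",d)
    o,_=ray(n,(280,210)); print(n,o.round(3),(d==0).mean())
P=cloud("top",np.load("top0.npy"))
for k in "dropper vial dust_blower cover_box vial_holder dropper_holder blower_holder box_holder dish label_tape".split():
    for n in ("top","side"):
        print(k,n,[(np.round(r['pixel']).astype(int).tolist(),round(r['conf'],2),atz(n,r['pixel'],0).round(3).tolist()) for r in pinpoint(n,k)[:4]])
s=env.observe();print(s['time_s'],s['position'],np.round(s['tool_rot'],3))
E
```

```text
side [-0.397 -0.02   0.655] 0.004111394557823129
top [ 0.261 -0.075  1.157] 0.004056122448979592
dropper top [([184, 225], 0.71, [0.48, 0.174, 0.0])]
dropper side [([198, 233], 0.89, [0.47, 0.175, 0.0])]
vial top [([224, 225], 0.58, [0.478, 0.06, 0.0]), ([195, 173], 0.36, [0.634, 0.146, 0.0])]
vial side [([240, 230], 0.59, [0.478, 0.058, 0.0]), ([173, 198], 0.58, [0.652, 0.28, 0.0])]
dust_blower top [([424, 241], 0.83, [0.416, -0.498, 0.0]), ([337, 265], 0.57, [0.355, -0.252, 0.0]), ([314, 217], 0.52, [0.494, -0.195, 0.0])]
dust_blower side [([354, 256], 0.73, [0.366, -0.248, 0.0]), ([442, 245], 0.6, [0.408, -0.497, 0.0]), ([327, 226], 0.53, [0.496, -0.192, 0.0])]
cover_box top [([274, 221], 0.8, [0.485, -0.081, 0.0]), ([185, 225], 0.65, [0.48, 0.171, 0.0])]
cover_box side [([291, 229], 0.78, [0.485, -0.089, 0.0])]
vial_holder top [([196, 171], 0.74, [0.64, 0.142, 0.0])]
vial_holder side [([216, 200], 0.81, [0.641, 0.143, 0.0])]
dropper_holder top [([148, 174], 0.96, [0.633, 0.281, 0.0]), ([367, 209], 0.41, [0.513, -0.346, 0.0])]
dropper_holder side [([169, 203], 0.69, [0.625, 0.287, 0.0]), ([328, 226], 0.63, [0.5, -0.196, 0.0])]
blower_holder top [([305, 168], 0.89, [0.64, -0.176, 0.0])]
blower_holder side [([318, 202], 0.63, [0.626, -0.182, 0.0])]
box_holder top [([250, 166], 0.66, [0.649, -0.013, 0.0])]
box_holder side [([266, 197], 0.91, [0.656, -0.017, 0.0])]
dish top [([196, 169], 0.66, [0.645, 0.142, 0.0]), ([366, 209], 0.6, [0.512, -0.343, 0.0])]
dish side [([372, 221], 0.68, [0.521, -0.331, 0.0]), ([291, 226], 0.6, [0.497, -0.089, 0.0])]
label_tape top [([119, 234], 0.73, [0.461, 0.356, 0.0])]
label_tape side [([130, 234], 0.72, [0.465, 0.361, 0.0])]
1.1 [0.19364137 0.51478535 0.23130931] [[-0.936  0.352 -0.   ]
 [ 0.352  0.936 -0.   ]
 [ 0.    -0.    -1.   ]]
```

View pics/top0.png

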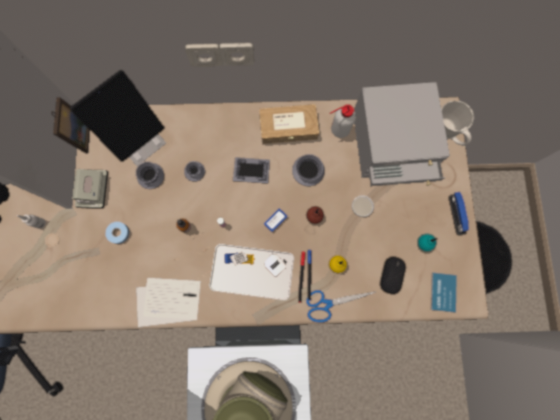

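View pics/side0.png

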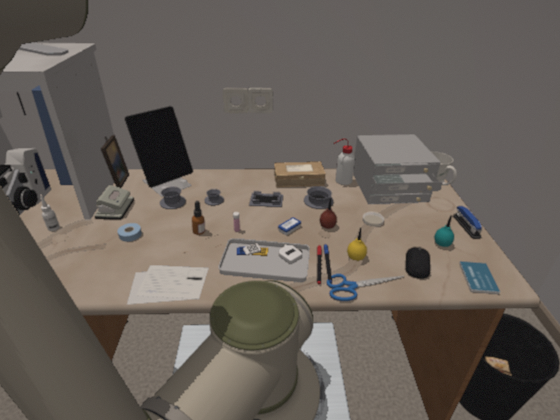

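Candidates for the dust blower in the top view: dark red (315,215), yellow (339,264) and turquoise (428,242). I choose the dark red one. The others, in the top view: dropper (184,225), with the white bottle at (32,220) as a look-alike; vial (222,222); box (276,220). The holders are at (149,174), (194,171), (251,170) and (308,169).

```bash
cat > m.py <<'E'
from h import *
def pts(tag,n): 
    im=cv2.imread(f"pics/{n}{tag}.png"); P=cloud(n,np.load(f"{n}{tag}.npy")); return im,P
if __name__=="__main__":
    it,Pt=pts("0","top"); is_,Ps=pts("0","side")
    def sel(P,c,r,z0,z1): 
        m=(np.hypot(P[...,0]-c[0],P[...,1]-c[1])<r)&(P[...,2]>z0)&(P[...,2]<z1); return P[m]
    for k,c,r,zs in [("dropper",(.475,.174),.04,[(.005,.06),(.062,.085),(.085,.12)]),("vial",(.478,.059),.03,[(.006,.04),(.04,.07)]),
      ("blower",(.495,-.193),.045,[(.006,.06),(.062,.11)]),("box",(.485,-.085),.05,[(.008,.03)]),
      ("vialH",(.64,.143),.05,[(.02,.04)]),("dropH",(.63,.284),.06,[(.03,.05)]),("blowH",(.633,-.18),.07,[(.024,.042)]),("boxH",(.65,-.015),.08,[(.012,.03)])]:
        for z in zs:
            for nm,P in (("top",Pt),("side",Ps)):
                q=sel(P,c,r,*z)
                if len(q)<3: print(k,z,nm,len(q));continue
                lo,hi=np.percentile(q,3,axis=0),np.percentile(q,97,axis=0)
                R=cv2.minAreaRect(q[:,:2].astype(np.float32))
                print(k,z,nm,len(q),"mid",((lo+hi)/2)[:2].round(3),"size",(hi-lo)[:2].round(3),"zmax",q[:,2].max().round(3),"rect",np.round(R[0],3),np.round(R[1],3),round(R[2],1))
    a=cv2.resize(it[150:280,125:350],None,fx=3.5,fy=3.5,interpolation=cv2.INTER_CUBIC); cv2.imwrite("pics/c0.png",a)
    print(np.median(Pt[195:205,240:260,2]))
E
python3 m.py
```

```text
dropper (0.005, 0.06) top 109 mid [0.474 0.17 ] size [0.031 0.032] zmax 0.06 rect [0.468 0.177] [0.033 0.053] 45.1
dropper (0.005, 0.06) side 219 mid [0.468 0.169] size [0.02  0.032] zmax 0.059 rect [0.469 0.169] [0.028 0.035] 10.5
dropper (0.062, 0.085) top 29 mid [0.473 0.167] size [0.02  0.016] zmax 0.084 rect [0.472 0.166] [0.015 0.02 ] 52.2
dropper (0.062, 0.085) side 57 mid [0.469 0.168] size [0.009 0.018] zmax 0.084 rect [0.47  0.167] [0.013 0.02 ] 15.3
dropper (0.085, 0.12) top 28 mid [0.472 0.166] size [0.013 0.01 ] zmax 0.104 rect [0.472 0.166] [0.012 0.013] 83.4
dropper (0.085, 0.12) side 42 mid [0.472 0.166] size [0.011 0.013] zmax 0.104 rect [0.472 0.166] [0.012 0.012] 61.5
vial (0.006, 0.04) top 18 mid [0.477 0.063] size [0.012 0.012] zmax 0.039 rect [0.476 0.062] [0.007 0.016] 45.2
vial (0.006, 0.04) side 61 mid [0.474 0.065] size [0.009 0.016] zmax 0.04 rect [0.475 0.063] [0.011 0.018] 16.7
vial (0.04, 0.07) top 37 mid [0.479 0.066] size [0.014 0.015] zmax 0.062 rect [0.479 0.066] [0.016 0.015] 78.5
vial (0.04, 0.07) side 54 mid [0.477 0.065] size [0.016 0.015] zmax 0
[... 996 characters left out ...]
 167 mid [0.63  0.276] size [0.057 0.058] zmax 0.043 rect [0.629 0.276] [0.062 0.061] 69.4
dropH (0.03, 0.05) side 146 mid [0.63  0.275] size [0.06  0.055] zmax 0.043 rect [0.629 0.275] [0.06  0.065] 71.1
blowH (0.024, 0.042) top 177 mid [ 0.633 -0.184] size [0.074 0.074] zmax 0.035 rect [ 0.634 -0.183] [0.077 0.076] 87.1
blowH (0.024, 0.042) side 157 mid [ 0.633 -0.184] size [0.074 0.071] zmax 0.038 rect [ 0.633 -0.183] [0.076 0.077] 76.2
boxH (0.012, 0.03) top 112 mid [ 0.639 -0.017] size [0.062 0.09 ] zmax 0.028 rect [ 0.666 -0.019] [0.088 0.111] 85.8
boxH (0.012, 0.03) side 99 mid [ 0.662 -0.019] size [0.109 0.085] zmax 0.028 rect [ 0.665 -0.021] [0.087 0.114] 84.1
-0.0012272232497352695
```

View pics/c0.png

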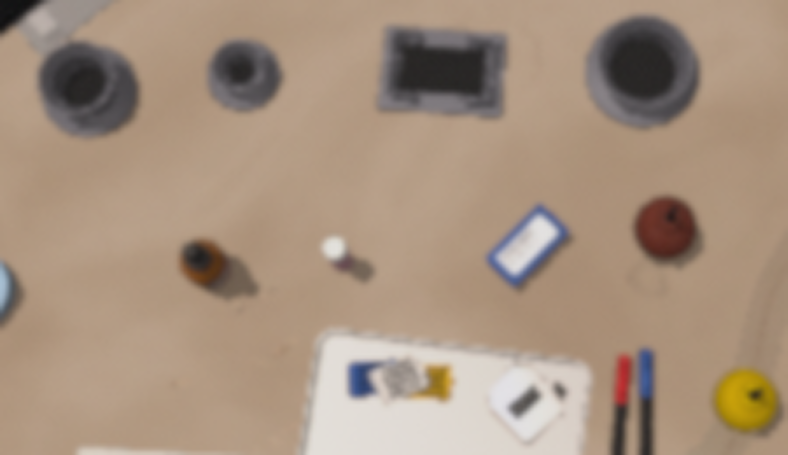

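Crop: amber dropper at crop (203,260), vial with white cap (335,248), blue and white box (528,245) at 45°, dark red blower (665,228). The yellow one at (747,400) is a look-alike. The four grey holders are along the top. Next I refine the tray pose and check for tall obstacles near the holders.

```bash
python3 - <<'E'
from m import *
it,Pt=pts("0","top"); is_,Ps=pts("0","side")
for n,P in (("top",Pt),("side",Ps)):
    for z0 in (.004,.012):
        m=(abs(P[...,0]-.645)<.052)&(abs(P[...,1]+.015)<.065)&(P[...,2]>z0)&(P[...,2]<.03)
        q=P[m];R=cv2.minAreaRect(q[:,:2].astype(np.float32));print(n,z0,len(q),np.round(R[0],3),np.round(R[1],3),round(R[2],1))
    for k,c in dict(d=(.63,.276),v=(.64,.147),b=(.633,-.183),x=(.645,-.017)).items():
        r=np.hypot(P[...,0]-c[0],P[...,1]-c[1]); q=P[(r<.13)&(P[...,2]>.06)&(r>.0)]
        if len(q): print(k,len(q),q.min(0).round(3),q.max(0).round(3))
E
```

```text
top 0.004 429 [ 0.644 -0.013] [0.1   0.116] 1.3
top 0.012 109 [ 0.638 -0.017] [0.087 0.058] 84.2
d 1748 [0.667 0.248 0.06 ] [0.759 0.383 0.193]
b 11 [ 0.739 -0.25   0.147] [ 0.746 -0.235  0.157]
side 0.004 422 [ 0.64  -0.019] [0.093 0.115] 5.0
side 0.012 95 [ 0.638 -0.019] [0.087 0.06 ] 84.1
d 1508 [0.669 0.247 0.06 ] [0.76  0.383 0.193]
b 7 [ 0.735 -0.263  0.09 ] [ 0.747 -0.235  0.156]
```

Request:
move_arm(plan="0 0 0 0 0 -0.18 0.06; 0 0 0 0 0 -0.18 0.06; 0 0 0 0 0 0 0.06", grip_force=30)

```text
time_s: 1.48
position: [0.1936, 0.5148, 0.2313]
tool_rot: [[-1.0, 0.001, 0.0], [0.001, 1.0, 0.0], [-0.0, 0.0, -1.0]]
ft_force: [0.1, 0.7, -0.3]
grip_width: 0.0599
gripper_force: 0.0
```

```bash
python3 - <<'E'
from m import *
for n in ("top","side"):
    _,P=pts("0",n)
    for z in np.arange(.04,.24,.02):
        q=P[(P[...,0]>.6)&(P[...,0]<.8)&(P[...,1]>.2)&(P[...,1]<.4)&(P[...,2]>z)&(P[...,2]<z+.02)]
        if z<.05: q=q[np.hypot(q[:,0]-.63,q[:,1]-.276)>.05]
        if len(q):
            i=np.argmin(np.hypot(q[:,0]-.63,q[:,1]-.276)); print(n,z.round(2),len(q),q[i].round(3),q[:,0].min().round(3))
E
```

```text
top 0.04 339 [0.676 0.327 0.043] 0.661
top 0.06 368 [0.681 0.335 0.062] 0.667
top 0.08 387 [0.69  0.336 0.083] 0.676
top 0.1 405 [0.706 0.33  0.101] 0.678
top 0.12 411 [0.716 0.33  0.125] 0.685
top 0.14 438 [0.712 0.345 0.141] 0.694
top 0.16 442 [0.71  0.358 0.16 ] 0.699
top 0.18 454 [0.736 0.341 0.18 ] 0.706
top 0.2 433 [0.737 0.355 0.201] 0.713
top 0.22 477 [0.746 0.359 0.227] 0.717
side 0.04 317 [0.678 0.321 0.052] 0.66
side 0.06 333 [0.689 0.319 0.06 ] 0.669
side 0.08 318 [0.697 0.327 0.095] 0.671
side 0.1 334 [0.699 0.336 0.101] 0.679
side 0.12 350 [0.712 0.329 0.122] 0.685
side 0.14 335 [0.719 0.337 0.143] 0.691
side 0.16 340 [0.722 0.346 0.165] 0.695
side 0.18 328 [0.72  0.357 0.182] 0.701
side 0.2 317 [0.737 0.352 0.201] 0.712
side 0.22 293 [0.731 0.374 0.222] 0.714
```

Request:
move_arm(plan="-0.03 -0.035 0 0 0 0 0.06; -0.03 -0.035 0 0 0 0 0.06; -0.03 -0.035 0 0 0 0 0.06; -0.03 -0.035 0 0 0 0 0.06; -0.03 -0.035 0 0 0 0 0.06; -0.03 -0.035 0 0 0 0 0.06; -0.03 -0.035 0 0 0 0 0.06; -0.03 -0.035 0 0 0 0 0.06; -0.03 -0.035 0 0 0 0 0.06; -0.008 -0.033 0 0 0 0 0.06; 0 0 0 0 0 0 0.06")

```text
time_s: 2.85
position: [0.4723, 0.1652, 0.2312]
tool_rot: [[-1.0, 0.007, -0.0], [0.007, 1.0, -0.0], [0.0, -0.0, -1.0]]
ft_force: [0.5, 2.0, -0.7]
grip_width: 0.06
gripper_force: 0.0
```

Request:
move_arm(plan="0 0.001 0.04 0 0 0 0.06; 0 0 0.04 0 0 0 0.06; 0 0 0.04 0 0 0 0.06; 0 0 0.03 0 0 0 0.06; 0 0 0.017 0 0 0 0.06; 0 0 0 0 0 0 0.01; 0 0 0 0 0 0 0.01; 0 0 0 0 0 0 0.01; 0 0 0 0 0 0 0.01; 0 0 0 0 0 0 0.01", grip_force=30)

```text
time_s: 4.1
position: [0.4723, 0.168, 0.0653]
tool_rot: [[-1.0, 0.0, 0.002], [0.0, 1.0, 0.0], [-0.002, 0.0, -1.0]]
ft_force: [-1.0, 0.3, 6.3]
grip_width: 0.0188
gripper_force: 29.9
```

Request:
move_arm(plan="0 0 -0.01 0 0 0 0.01; 0 0 -0.02 0 0 0 0.01; 0 0 -0.03 0 0 0 0.01; 0 0 -0.03 0 0 0 0.01; 0 0 0 0 0 0 0.01; 0 0 0 0 0 0 0.01")

```text
time_s: 4.85
position: [0.4712, 0.1677, 0.1537]
tool_rot: [[-1.0, -0.0, -0.001], [-0.0, 1.0, -0.0], [0.001, -0.0, -1.0]]
ft_force: [-0.9, 0.3, -0.8]
grip_width: 0.0192
gripper_force: 29.2
```

```bash
python3 - <<'E'
from h import *
im,d=viewer.get_image("side"); cv2.imwrite("pics/s1.png",cv2.resize(im[120:260,110:310,::-1],None,fx=4,fy=4,interpolation=2))
print(env.observe()['ft_force'])
E
```

```text
[-0.37222838 -0.53922276 -1.95267868]
```

View pics/s1.png

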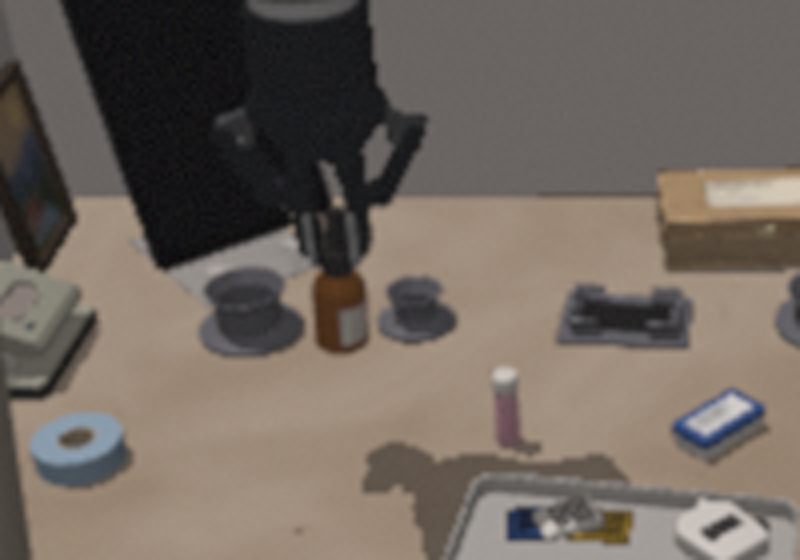

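The dropper is lifted and upright at crop (340,310), and its holder is at crop (250,310).

Request:
move_arm(plan="-0.026 0.018 0 0 0 0 0.01; -0.026 0.018 0 0 0 0 0.01; -0.026 0.018 0 0 0 0 0.01; -0.026 0.018 0 0 0 0 0.01; -0.026 0.018 0 0 0 0 0.01; -0.029 0.018 0 0 0 0 0.01; 0 0 0 0 0 0 0.01; 0 0 0.02 0 0 0 0.01; 0 0 0.02 0 0 0 0.01; 0 0 0 0 0 0 0.01")

```text
time_s: 6.15
position: [0.6291, 0.2752, 0.1121]
tool_rot: [[-1.0, -0.0, -0.005], [-0.0, 1.0, -0.001], [0.005, -0.001, -1.0]]
ft_force: [-0.2, -0.6, -1.0]
grip_width: 0.0188
gripper_force: 29.2
```

Request:
move_arm(plan="0 0.001 0.015 0 0 0 0.01; 0 0 0.015 0 0 0 0.01; 0 0 0.008 0 0 0 0.01; 0 0 0.004 0 0 0 0.01; 0 0 0 0 0 0 0.01; 0 0 0 0 0 0 0.01")

```text
time_s: 6.9
position: [0.6307, 0.2768, 0.0724]
tool_rot: [[-1.0, -0.0, 0.0], [-0.0, 1.0, -0.0], [-0.0, -0.0, -1.0]]
ft_force: [0.1, -1.4, -2.3]
grip_width: 0.0188
gripper_force: 30.4
```

Request:
move_arm(plan="0 0 0.002 0 0 0 0.01; 0 0 0.001 0 0 0 0.01; 0 0 0 0 0 0 0.01; 0 0 0 0 0 0 0.03; 0 0 0 0 0 0 0.045; 0 0 0 0 0 0 0.045; 0 0 0 0 0 0 0.045; 0 0 -0.03 0 0 0 0.045; 0 0 -0.04 0 0 0 0.045; 0 0 -0.04 0 0 0 0.045; 0 0 0 0 0 0 0.045")

```text
time_s: 8.28
position: [0.6318, 0.2772, 0.1831]
tool_rot: [[-1.0, -0.0, 0.007], [-0.0, 1.0, 0.002], [-0.007, 0.002, -1.0]]
ft_force: [0.4, 0.1, -0.5]
grip_width: 0.0453
gripper_force: 0.0
```

```bash
cat > chk.py <<'E'
import sys
from h import *
def near(c,r,z0,z1,cam="both"):
    for n in ("top","side"):
        im,d=viewer.get_image(n);P=cloud(n,d)
        m=(np.hypot(P[...,0]-c[0],P[...,1]-c[1])<r)&(P[...,2]>z0)&(P[...,2]<z1);q=P[m]
        if len(q)<3: print(n,len(q));continue
        lo,hi=np.percentile(q,3,axis=0),np.percentile(q,97,axis=0)
        R=cv2.minAreaRect(q[:,:2].astype(np.float32))
        print(n,len(q),((lo+hi)/2)[:2].round(4),(hi-lo)[:2].round(3),"z",q[:,2].max().round(4),"rect",np.round(R[0],3),np.round(R[1],3),round(R[2],1))
near(*[(float(sys.argv[1]),float(sys.argv[2]))],*map(float,sys.argv[3:6]))
E
python3 chk.py .63 .276 .025 .08 .12
```

```text
top 36 [0.6266 0.2717] [0.011 0.012] z 0.1081 rect [0.626 0.272] [0.011 0.013] 44.7
side 44 [0.6255 0.2724] [0.011 0.014] z 0.1078 rect [0.626 0.273] [0.013 0.014] 3.3
```

Request:
move_arm(plan="0.022 -0.03 0 0 0 0 0.045; 0.022 -0.03 0 0 0 0 0.045; 0.022 -0.03 0 0 0 0 0.045; 0.022 -0.03 0 0 0 0 0.045; 0.022 -0.03 0 0 0 0 0.045; 0.022 -0.03 0 0 0 0 0.045; 0.022 -0.031 0 0 0 0 0.045; 0 0 0.03 0 0 0 0.045; 0 0 0.03 0 0 0 0.045; 0 0 0.02 0 0 0 0.045; 0 0 0 0 0 0 0.045")

```text
time_s: 9.75
position: [0.4754, 0.0659, 0.0975]
tool_rot: [[-1.0, -0.0, -0.005], [-0.0, 1.0, 0.001], [0.005, 0.001, -1.0]]
ft_force: [0.3, 0.1, -0.1]
grip_width: 0.0449
gripper_force: 0.0
```

Down to z ≈ 0.034, then grip gently (glass).

Request:
move_arm(plan="-0.001 0 0.025 0 0 0 0.045; 0 0 0.025 0 0 0 0.045; 0 0 0.015 0 0 0 0.045; 0 0 0 0 0 0 0.045; 0 0 0 0 0 0 0.005; 0 0 0 0 0 0 0.005; 0 0 0 0 0 0 0.005; 0 0 0 0 0 0 0.005; 0 0 0 0 0 0 0.005", grip_force=20)

```text
time_s: 10.88
position: [0.4783, 0.0658, 0.0352]
tool_rot: [[-1.0, -0.0, 0.002], [-0.0, 1.0, -0.0], [-0.002, -0.0, -1.0]]
ft_force: [0.1, 0.2, 6.4]
grip_width: 0.0171
gripper_force: 19.7
```

Request:
move_arm(plan="0 0 -0.015 0 0 0 0.005; 0 0 -0.025 0 0 0 0.005; 0 0 -0.025 0 0 0 0.005; -0.027 0.0135 0 0 0 0 0.005; -0.027 0.0135 0 0 0 0 0.005; -0.027 0.0135 0 0 0 0 0.005; -0.027 0.0135 0 0 0 0 0.005; -0.027 0.0135 0 0 0 0 0.005; -0.027 0.0135 0 0 0 0 0.005; 0 0 0 0 0 0 0.005; 0 0 0 0 0 0 0.005")

```text
time_s: 12.25
position: [0.639, 0.1466, 0.0991]
tool_rot: [[-1.0, -0.0, -0.001], [-0.0, 1.0, -0.0], [0.001, -0.0, -1.0]]
ft_force: [-0.4, -0.9, -0.4]
grip_width: 0.017
gripper_force: 19.6
```

```bash
python3 - <<'E'
from h import *
im,d=viewer.get_image("side"); cv2.imwrite("pics/s2.png",cv2.resize(im[120:260,110:310,::-1],None,fx=4,fy=4,interpolation=2))
E
```

```text
(no output)
```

View pics/s2.png

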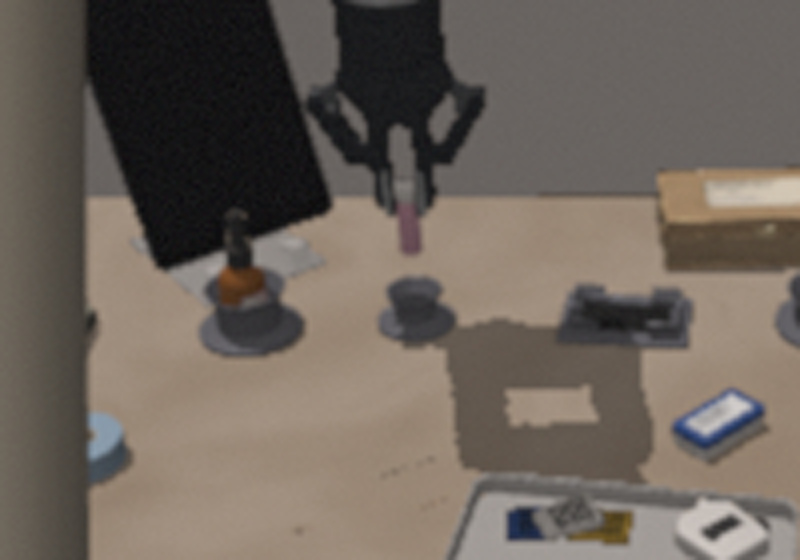

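The dropper is seated upright at crop (240,270), and the vial hangs upright at crop (408,225) above its holder at (415,305).

Request:
move_arm(plan="-0.001 0 0.02 0 0 0 0.005; 0 0 0.02 0 0 0 0.005; 0 0 0.01 0 0 0 0.005; 0 0 0.006 0 0 0 0.005; 0 0 0.002 0 0 0 0.005; 0 0 0 0 0 0 0.005; 0 0 0 0 0 0 0.005")

```text
time_s: 13.18
position: [0.6409, 0.1469, 0.0418]
tool_rot: [[-1.0, -0.0, 0.001], [-0.0, 1.0, 0.0], [-0.001, 0.0, -1.0]]
ft_force: [-0.3, -0.1, -0.7]
grip_width: 0.0174
gripper_force: 19.6
```

Request:
move_arm(plan="0 0 0.002 0 0 0 0.005; 0 0 0.001 0 0 0 0.005; 0 0 0 0 0 0 0.005; 0 0 0 0 0 0 0.025; 0 0 0 0 0 0 0.045; 0 0 0 0 0 0 0.045; 0 0 -0.03 0 0 0 0.045; 0 0 -0.04 0 0 0 0.045; 0 0 -0.04 0 0 0 0.045; 0 0 -0.02 0 0 0 0.045; 0 0 0 0 0 0 0.045")

```text
time_s: 14.55
position: [0.6412, 0.1469, 0.1697]
tool_rot: [[-1.0, -0.0, 0.003], [-0.0, 1.0, 0.0], [-0.003, 0.0, -1.0]]
ft_force: [-0.6, -0.0, -0.3]
grip_width: 0.0448
gripper_force: 0.0
```

```bash
python3 chk.py .64 .147 .03 .045 .08; python3 chk.py .494 -.193 .03 .066 .12
```

```text
top 37 [0.6413 0.1457] [0.015 0.014] z 0.0646 rect [0.641 0.146] [0.015 0.016] 83.4
side 42 [0.6409 0.1455] [0.018 0.015] z 0.0647 rect [0.641 0.146] [0.016 0.019] 64.8
top 11 [ 0.4945 -0.1929] [0.005 0.005] z 0.0927 rect [ 0.494 -0.192] [0.007 0.004] 60.3
side 28 [ 0.4937 -0.1946] [0.006 0.007] z 0.0973 rect [ 0.494 -0.195] [0.008 0.007] 37.5
```

Request:
move_arm(plan="0.015 -0.034 0 0 0 0 0.045; 0.015 -0.034 0 0 0 0 0.045; 0.015 -0.034 0 0 0 0 0.045; 0.015 -0.034 0 0 0 0 0.045; 0.015 -0.034 0 0 0 0 0.045; 0.015 -0.034 0 0 0 0 0.045; 0.015 -0.034 0 0 0 0 0.045; 0.015 -0.034 0 0 0 0 0.045; 0.015 -0.034 0 0 0 0 0.045; 0.012 -0.035 0 0 0 0 0.045; 0 0 0 0 0 0 0.045; 0 0 0.02 0 0 0 0.045")

```text
time_s: 16.25
position: [0.4942, -0.1942, 0.1484]
tool_rot: [[-1.0, 0.0, 0.002], [0.0, 1.0, -0.001], [-0.002, -0.001, -1.0]]
ft_force: [1.0, -0.6, -1.1]
grip_width: 0.045
gripper_force: 0.0
```

Request:
move_arm(plan="0 0 0.03 0 0 0 0.045; 0 0 0.03 0 0 0 0.045; 0 0 0.016 0 0 0 0.045; 0 0 0.006 0 0 0 0.045; 0 0 0 0 0 0 0.045")

```text
time_s: 16.88
position: [0.4939, -0.1937, 0.0662]
tool_rot: [[-1.0, -0.001, -0.0], [-0.001, 1.0, 0.0], [0.0, 0.0, -1.0]]
ft_force: [-1.1, -0.7, 0.2]
grip_width: 0.0449
gripper_force: 0.0
```

Request:
move_arm(plan="0 0 0 0 0 0 0.0; 0 0 0 0 0 0 0.0; 0 0 0 0 0 0 0.0; 0 0 0 0 0 0 0.0; 0 0 0 0 0 0 0.0; 0 0 0 0 0 0 0.0; 0 0 -0.01 0 0 0 0; 0 0 -0.025 0 0 0 0; 0 0 -0.03 0 0 0 0; 0 0 0 0 0 0 0; 0 0 0 0 0 0 0", grip_force=35)

```text
time_s: 18.25
position: [0.4934, -0.1939, 0.1307]
tool_rot: [[-1.0, -0.0, -0.001], [-0.0, 1.0, 0.001], [0.001, 0.001, -1.0]]
ft_force: [-0.0, 0.4, -0.8]
grip_width: 0.0089
gripper_force: 34.1
```

```bash
python3 - <<'E'
from h import *
im,d=viewer.get_image("side"); cv2.imwrite("pics/s3.png",cv2.resize(im[120:260,230:430,::-1],None,fx=4,fy=4,interpolation=2))
E
```

```text
(no output)
```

View pics/s3.png

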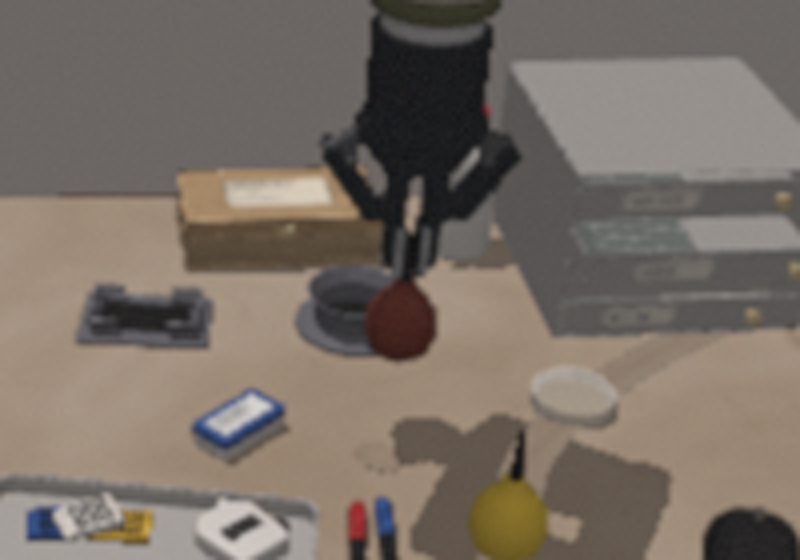

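The dark red blower is lifted and upright at crop (400,320), with its holder behind at (350,300).

Request:
move_arm(plan="-0.028 0.002 0 0 0 0 0; -0.028 0.002 0 0 0 0 0; -0.028 0.002 0 0 0 0 0; -0.028 0.002 0 0 0 0 0; -0.028 0.003 0 0 0 0 0; 0 0 0 0 0 0 0; 0 0 0.02 0 0 0 0; 0 0 0.02 0 0 0 0; 0 0 0.01 0 0 0 0; 0 0 0.006 0 0 0 0; 0 0 0 0 0 0 0; 0 0 0 0 0 0 0")

```text
time_s: 19.8
position: [0.634, -0.1833, 0.076]
tool_rot: [[-1.0, -0.0, 0.001], [-0.0, 1.0, -0.001], [-0.001, -0.001, -1.0]]
ft_force: [-1.0, -1.5, 0.0]
grip_width: 0.0089
gripper_force: 34.1
```

Request:
move_arm(plan="0 0 0.003 0 0 0 0; 0 0 0.003 0 0 0 0; 0 0 0 0 0 0 0; 0 0 0 0 0 0 0.02; 0 0 0 0 0 0 0.045; 0 0 0 0 0 0 0.045; 0 0 -0.03 0 0 0 0.06; 0 0 -0.04 0 0 0 0.06; 0 0 -0.03 0 0 0 0.06; 0 0 0 0 0 0 0.06")

```text
time_s: 21.05
position: [0.6346, -0.1835, 0.1717]
tool_rot: [[-1.0, -0.0, 0.004], [-0.0, 1.0, -0.002], [-0.004, -0.002, -1.0]]
ft_force: [-0.6, -0.3, -0.4]
grip_width: 0.0598
gripper_force: 0.0
```

```bash
python3 chk.py .633 -.183 .035 .07 .12; python3 chk.py .485 -.083 .05 .01 .03;python3 chk.py .633 -.183 .028 .042 .12
```

```text
top 0
side 23 [ 0.6356 -0.1835] [0.01  0.007] z 0.102 rect [ 0.635 -0.183] [0.007 0.013] 60.1
top 0
side 206 [ 0.4828 -0.0847] [0.055 0.057] z 0.0225 rect [ 0.487 -0.083] [0.037 0.065] 45.1
top 0
side 134 [ 0.628  -0.1824] [0.027 0.036] z 0.1014 rect [ 0.628 -0.184] [0.041 0.031] 84.9
```

Request:
move_arm(plan="0.03 0.02 0 0 0 0 0.06; 0.03 0.02 0 0 0 0 0.06; 0.03 0.02 0 0 0 0 0.06; 0.03 0.02 0 0 0 0 0.06; 0.029 0.0205 0 0 0 0 0.06; 0 0 0.02 0 0 0.157 0.06; 0 0 0.02 0 0 0.157 0.06; 0 0 0.02 0 0 0.157 0.06; 0 0 0.02 0 0 0.157 0.06; 0 0 0.02 0 0 0.157 0.06; 0 0 0 0 0 0 0.06; 0 0 0 0 0 0 0.06")

```text
time_s: 22.85
position: [0.485, -0.0828, 0.0698]
tool_rot: [[-0.71, 0.705, 0.0], [0.705, 0.71, -0.0], [-0.001, 0.0, -1.0]]
ft_force: [-0.7, -1.2, 0.4]
grip_width: 0.0601
gripper_force: 0.0
```

Request:
move_arm(plan="0 0 0.02 0 0 0 0.06; 0 0 0.02 0 0 0 0.06; 0 0 0.015 0 0 0 0.06; 0 0 0.008 0 0 0 0.06; 0 0 0.002 0 0 0 0.06; 0 0 0 0 0 0 0.05; 0 0 0 0 0 0 0.025; 0 0 0 0 0 0 0.025; 0 0 0 0 0 0 0.025; 0 0 0 0 0 0 0.025; 0 0 0 0 0 0 0.025", grip_force=30)

```text
time_s: 24.22
position: [0.4851, -0.0828, 0.005]
tool_rot: [[-0.708, 0.707, 0.001], [0.707, 0.708, -0.0], [-0.001, 0.0, -1.0]]
ft_force: [-0.4, 1.5, 6.5]
grip_width: 0.0329
gripper_force: 30.4
```

Request:
move_arm(plan="0 0 -0.01 0 0 0 0.025; 0 0 -0.02 0 0 0 0.025; 0 0 -0.03 0 0 0 0.025; 0 0 0 0 0 0.177 0.025; 0 0 0 0 0 0.177 0.025; 0 0 0 0 0 0.177 0.025; 0 0 0 0 0 0.177 0.025; 0 0 0 0 0 0.177 0.025; 0 0 0 0 0 0 0.025; 0 0 0 0 0 0 0.025")

```text
time_s: 25.48
position: [0.4848, -0.0827, 0.0646]
tool_rot: [[0.095, 0.995, 0.0], [0.995, -0.095, -0.0], [-0.0, 0.0, -1.0]]
ft_force: [0.4, 0.7, -0.4]
grip_width: 0.0327
gripper_force: 29.9
```

```bash
python3 - <<'E'
from h import *
im,d=viewer.get_image("side"); cv2.imwrite("pics/s4.png",cv2.resize(im[120:260,190:390,::-1],None,fx=4,fy=4,interpolation=2))
E
python3 chk.py .485 -.083 .06 .054 .07
```

```text
top 0
side 44 [ 0.4692 -0.0835] [0.009 0.056] z 0.0692 rect [ 0.468 -0.084] [0.057 0.01 ] 86.8
```

View pics/s4.png

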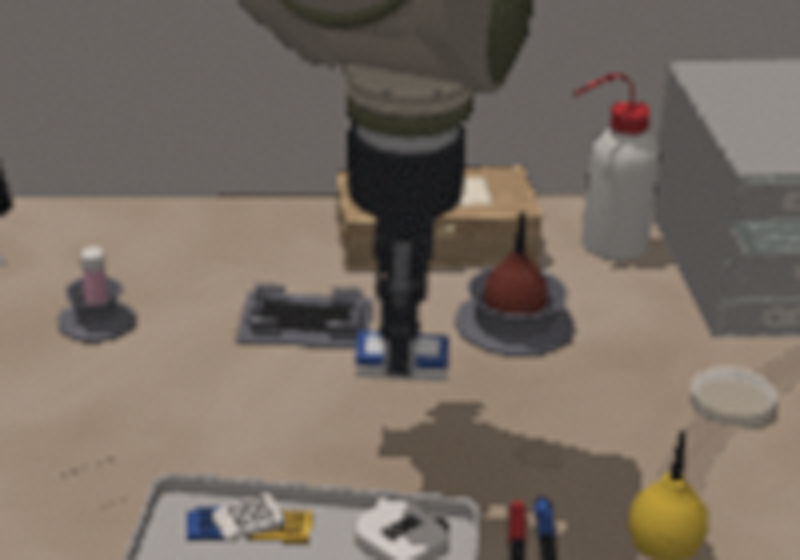

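Crop: the box is held level at (402,355), with the tray at (305,315). The vial (93,280) and the blower (515,285) are seated upright.

Request:
move_arm(plan="0.013 0.024 0 0 0 0 0.025; 0.013 0.024 0 0 0 0 0.025; 0.013 0.024 0 0 0 0 0.025; 0.013 0.025 0 0 0 0 0.025; 0.013 0.025 0 0 0 0 0.025; 0.014 0.024 0 0 0 0 0.025; 0 0 0 0 0 0 0.025; 0 0 0.02 0 0 0 0.025; 0 0 0.01 0 0 0 0.025; 0 0 0 0 0 0 0.025; 0 0 0 0 0 0 0.025")

```text
time_s: 27.0
position: [0.638, -0.0187, 0.035]
tool_rot: [[0.099, 0.995, 0.001], [0.995, -0.099, -0.0], [-0.0, 0.001, -1.0]]
ft_force: [-0.5, 0.6, -0.6]
grip_width: 0.0329
gripper_force: 30.0
```

Request:
move_arm(plan="0 0 0.01 0 0 0 0.025; 0 0 0.008 0 0 0 0.025; 0 0 0.005 0 0 0 0.025; 0 0 0 0 0 0 0.025; 0 0 0 0 0 0 0.025")

```text
time_s: 27.62
position: [0.638, -0.0185, 0.0115]
tool_rot: [[0.099, 0.995, 0.0], [0.995, -0.099, -0.0], [-0.0, 0.0, -1.0]]
ft_force: [0.5, 0.1, -0.7]
grip_width: 0.0331
gripper_force: 30.0
```

Request:
move_arm(plan="0 0 0.002 0 0 0 0.025; 0 0 0 0 0 0 0.025; 0 0 0 0 0 0 0.038; 0 0 0 0 0 0 0.046; 0 0 0 0 0 0 0.046; 0 0 -0.02 0 0 0 0.046; 0 0 -0.03 0 0 0 0.046; 0 0 -0.04 0 0 0 0.046; 0 0 -0.05 0 0 0 0.046; 0 0 -0.05 0 0 0 0.046; 0 0 0 0 0 0 0.046")

```text
time_s: 29.0
position: [0.6392, -0.0187, 0.2038]
tool_rot: [[0.099, 0.995, 0.008], [0.995, -0.099, -0.002], [-0.001, 0.008, -1.0]]
ft_force: [0.2, 0.5, 0.4]
grip_width: 0.046
gripper_force: 0.0
```

Request:
move_arm(plan="-0.02 -0.03 0 0 0 0 0.046; -0.02 -0.035 0 0 0 0 0.046; -0.02 -0.035 0 0 0 0 0.046; -0.02 -0.035 0 0 0 0 0.046; -0.02 -0.035 0 0 0 0 0.046; -0.02 -0.03 0 0 0 0 0.046; 0 0 0 0 0 0 0.046; 0 0 0 0 0 0 0.046")

```text
time_s: 30.0
position: [0.4273, -0.118, 0.199]
tool_rot: [[0.099, 0.995, -0.0], [0.995, -0.099, 0.0], [0.0, -0.0, -1.0]]
ft_force: [0.2, 0.6, 0.1]
grip_width: 0.0459
gripper_force: 0.0
```

```bash
python3 - <<'E'
from h import *
for n in ("side","top"):
    im,d=viewer.get_image(n); cv2.imwrite(f"pics/{n}5.png",im[...,::-1]);np.save(f"{n}5.npy",d)
a=cv2.imread("pics/side5.png")[150:250,110:380];b=cv2.imread("pics/top5.png")[130:230,110:380]
cv2.imwrite("pics/f5.png",cv2.resize(np.vstack([a,b]),None,fx=2.9,fy=2.9,interpolation=2))
E
echo box;python3 chk.py .638 -.018 .04 .012 .04;echo drop; python3 chk.py .63 .276 .025 .08 .12; echo dish;python3 chk.py .515 -.338 .05 .008 .03; echo tape;python3 chk.py .465 .358 .05 .01 .03
```

```text
box
top 287 [ 0.6365 -0.0201] [0.04  0.061] z 0.0268 rect [ 0.637 -0.017] [0.078 0.055] 85.3
side 194 [ 0.634  -0.0181] [0.042 0.066] z 0.0276 rect [ 0.636 -0.016] [0.06  0.073] 1.4
drop
top 35 [0.6266 0.2721] [0.011 0.012] z 0.1071 rect [0.627 0.271] [0.011 0.013] 64.8
side 0
dish
top 370 [ 0.5196 -0.3309] [0.055 0.054] z 0.0177 rect [ 0.52  -0.331] [0.06  0.061] 24.2
side 242 [ 0.5197 -0.3313] [0.057 0.055] z 0.0179 rect [ 0.519 -0.332] [0.06  0.062] 42.5
tape
top 339 [0.4632 0.3582] [0.051 0.055] z 0.0235 rect [0.463 0.358] [0.059 0.058] 46.0
side 19 [0.452  0.3813] [0.026 0.011] z 0.0224 rect [0.452 0.382] [0.028 0.005] 18.4
```

View pics/f5.png

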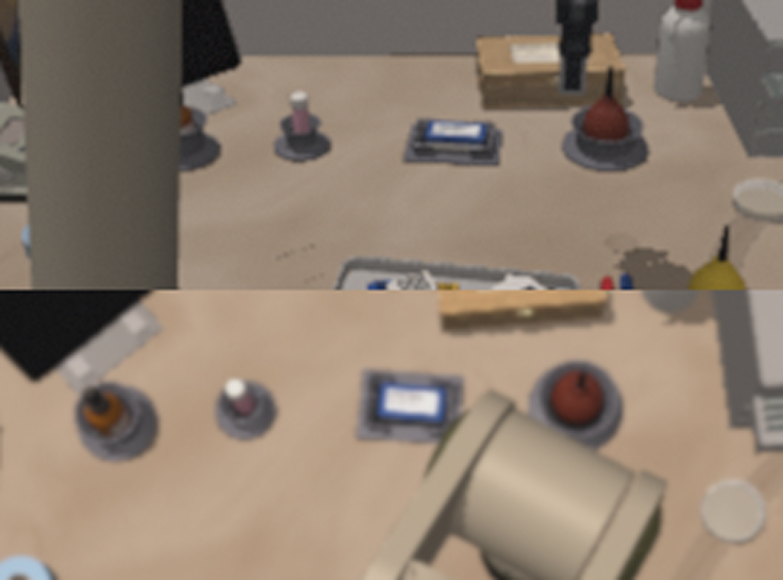

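The dropper (105,410), vial (237,390), box (410,400) and blower (577,400) are all in their holders in the lower (top-view) half, with heights 4 mm above their table readings. The tape has not moved, and the dish (735,510) sits where the networks first put it. I hand the job in.

```bash
python3 -c "
from rig import env
print(env.close_job())"
```

```text
the job is handed in; nothing more can be done
None
```

The dropper bottle, vial, dark red blower and cover-glass box are each in their own holder and right down on its floor by the camera readings, the tape and petri dish have not moved, and the job was handed in at about 30 s (no verdict was returned).

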